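Find the rattling case and hold it out

TASK

One of the three closed wooden cases on the bench sheet has a heavy ball finial come loose inside it: pick the cases up and shake them to find the one that rattles, setting any silent case back down upright on the bench sheet, clear of the tray and without dropping it. Shake the rattling one, then hold it out level over the middle of the felt-lined tray at the far side, about 15 cm above it, and finish there with it still held in the gripper, for the maker to take. Never hold a silent case out over the tray, and leave the jar and the rotary tool where they are.

Things in the scene. Friction and masses are not known exactly. Their poses are not given: they have to be found in the camera images.
- case_a: A sealed wooden case, one of three alike: 130 (x) x 56 (y) x 56 mm, brass clasps on its ends, 380-470 g; origin: centre of its underside (6 mm above the bench, on the sheet), z up. In one of the three (any) a loose 240 g ball rolls 60 mm along x: jerk 80 mm or tilt along x and it knocks on the end wall, then lies there, shifting the moment about y by 0.14 N m end to end. The others are firm.
- case_b: A sealed wooden case, one of three alike: 130 (x) x 56 (y) x 56 mm, brass clasps on its ends, 380-470 g; origin: centre of its underside (6 mm above the bench, on the sheet), z up. In one of the three (any) a loose 240 g ball rolls 60 mm along x: jerk 80 mm or tilt along x and it knocks on the end wall, then lies there, shifting the moment about y by 0.14 N m end to end. The others are firm.
- case_c: A sealed wooden case, one of three alike: 130 (x) x 56 (y) x 56 mm, brass clasps on its ends, 380-470 g; origin: centre of its underside (6 mm above the bench, on the sheet), z up. In one of the three (any) a loose 240 g ball rolls 60 mm along x: jerk 80 mm or tilt along x and it knocks on the end wall, then lies there, shifting the moment about y by 0.14 N m end to end. The others are firm.
- tray: shallow dark wooden tray with a grey felt floor, fixed to the bench at the far side: 110 mm along its x, 170 mm along its y, 18 mm high. Origin: centre of its underside, 6 mm above the bench (on the sheet).
- jar: bystander: closed glass jar with a steel cap, 60 mm across, 85 mm high, standing on the sheet. Origin: centre of its underside.
- rotary: bystander: dark green hand rotary tool lying on its side, about 180 mm long along its x, 38 mm thick. Origin: on the sheet under its middle.

How it is judged:
By the outcome, as a careful person would: the job done as asked, in the order asked, and still so for the second after the job is handed in, while the arm keeps its last pose, push and grip.
It also fails if it takes over 72 s, if anything falls off the work surface, if the arm or the gripper's body presses on something with over 40 N, if the wrist force passes 120 N, or if a joint passes its speed limit or range.

ROBOT

A 6-joint arm with a two-finger parallel gripper is mounted at the origin on the work surface. World frame = base frame: x ahead of the robot, y to its left, z up, the work surface at z = 0. Lengths are in m, angles in rad, forces in N, time in s.
With the tool pointing down it reaches from about 0.275 to 0.725 m from the base axis. Payload 15.9 kg.
Tool frame: the origin (TCP) lies at the very end of the fingers, on their centre line; the grasp point (between the pads) lies 19 mm behind it; z points along the fingers, y is the line along which they close (so a half turn about z gives the same grasp; the last joint's range is limited). The gripper opens to 85 mm and grips with 20 to 120 N. Pads are 22 mm wide; open, the fingers measure 114 mm over their backs; the gripper's body (76 mm by 85 mm) begins 54 mm behind the grasp point. The pads swing forward as they close: fully open they stand 13 mm farther back than shut.
Start: joints at [-1.295, 0.213, -0.034, 1.323, 0, 1.571], TCP at [0.136, -0.481, 0.231] pointing down, gripper open.
Joint ranges: [-2.98, 2.98], [-0.74, 1.72], [-1.14, 1.35], [-2.1, 2.04], [-1.57, 1.44], [-3.14, 3.14]. Speed limits (rad/s): [1.89, 1.89, 2.39, 2.57, 3.14, 3.14].

INTERFACE

Orientations are given as a unit quaternion [w, x, y, z].
In Python, from plant import arm gives the robot as it stands.
- The arm moves only by the shell command python3 -m jog 'ROWS' [OPENING] [FORCE]. ROWS is JSON, a list of rows, each a list of 2 entries, a list of its own where there are three numbers: the shift along the tool's x, y, z in cm, then the turn about the tool's z in rad. In form: [[[dx, dy, dz], spin], ...]. A call has exactly 10 rows; each row shifts and turns the commanded pose from where the row before left it, along the tool's axes as they then stand; what a row does not reach is not made up. A row lasts 1/12 s, in which the tool goes at most 41.7 mm and 7.16 degrees, less where a joint would pass 70% of its speed; a pose out of reach is approached as far as the arm can. A call is refused whole if a number of a shift passes 4.17 or a number of a turn 0.125, either way. A call with a gripper value outside its range is refused whole. OPENING is the closure in counts, from 0 (fully open) to 255 (shut), set as the call begins (- or left out, the last holds). The fingers move at their own pace and stop on an object; FORCE is the grip in N (left out, the last holds). Time passes only in rows, so rows that do not move let the fingers close, or fill a call up. It gives the time, the measured TCP pose, the force, the opening and the grip force at its end, in the units of the state.
- arm.get_obs(): the state, without advancing time (a new reading comes with each control period).
- arm.read_camera(name): name is "scene" or "top" or "wrist"; returns a dict with "image" (480x640x3 uint8, blue, green, red), "fx", "fy", "cx", "cy" (pixels), "rvec" (rotation vector, rad) and "tvec" (3), from world to camera coordinates, as OpenCV has them. Camera axes: x right, y down, z forward; pixel columns grow to the right and rows downward; lengths in m; the calibration is good to about 2 mm. A picture is of the moment at which its call begins. There is no depth.
- arm.sign_off(): hands the job in; it is judged then, once.
The state is a dict: "time_s": time; "joint_pos": joint angles; "joint_vel": joint speeds; "joint_torque": joint torques, N m; "position": TCP position; "orientation": TCP orientation; "contact_force": force on the tool from outside, world axes, zero at the start; "torque": the same for the moment, N m; "opening": opening from 0.0 (shut) to 1.0 (fully open); "grasp_force": force on a finger pad.
Only numpy, scipy, OpenCV 4.12 (cv2) and the standard library are available. Lean on these libraries where they do the work, as an engineer would, in place of code of your own. Each camera call takes 0.05 s, during which the arm holds its last target. There are 200 camera calls.

## Working session

There is one attempt and no reset: what is moved stays moved. The work goes in short steps, Python scripts to look and compute and a shell command to move; the robot and the scene stay as the last step left them, time stands still between calls to the robot, and variables do not carry over. Pictures are saved under pics/ and viewed, at most 10 in all, crops included, and the job is handed in when it is done.

```bash
ls; mkdir -p pics; python3 - <<'E'
from plant import arm
import cv2,numpy as np
o=arm.get_obs();print(o)
for n in("top","scene"):
    c=arm.read_camera(n);cv2.imwrite(f"pics/{n}1.png",c["image"]);print({k:v for k,v in c.items() if k!="image"})
E
```

```text
pics
{'time_s': 0.0, 'joint_pos': array([-1.29501190e+00,  2.13366873e-01, -3.50640094e-02,  1.32347548e+00,
        4.29157371e-05,  1.57082453e+00]), 'joint_vel': array([ 0.00025717, -0.00106593,  0.00029835, -0.00126017,  0.00104443,
        0.00104621]), 'joint_torque': array([ 1.46863680e-03, -6.86154771e+01,  4.87124527e+01,  1.72433804e-02,
        8.07589072e-05,  1.89979693e-05]), 'position': array([ 0.13607329, -0.48078194,  0.23080885]), 'orientation': array([-5.52699028e-04,  9.90509711e-01,  1.37441641e-01, -5.50440427e-05]), 'contact_force': array([0.0144101 , 0.11049316, 0.00605415]), 'torque': array([-0.00774681,  0.00458342, -0.03889077]), 'grasp_force': 0.0, 'opening': 1.0040367043054135}
{'fx': 437.4298298797123, 'fy': 437.4298298797123, 'cx': 322.8602678583216, 'cy': 251.33411857481053, 'rvec': array([ 2.14374292, -2.1303605 ,  0.17005858]), 'tvec': array([0.02710461, 0.55478559, 0.97586794])}
{'fx': 435.68560793916555, 'fy': 435.68560793916555, 'cx': 327.57741159901343, 'cy': 249.96657977884388, 'rvec': array([ 2.02251129,  1.12600175, -0.53701445]), 'tvec': array([-0.30191538, -0.26235692,  1.45587976])}
```

View pics/top1.png

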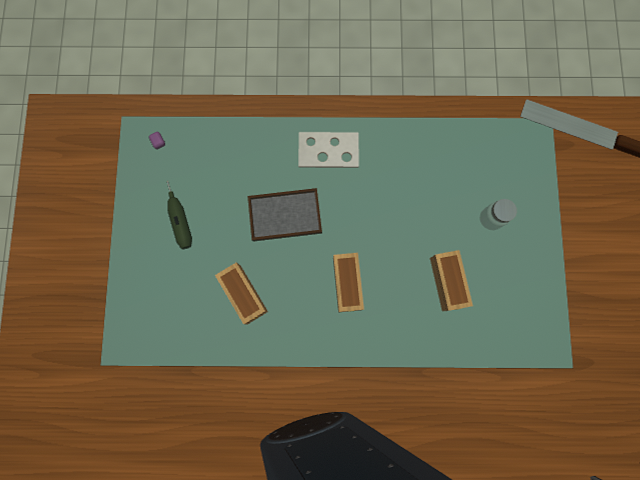

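View pics/scene1.png

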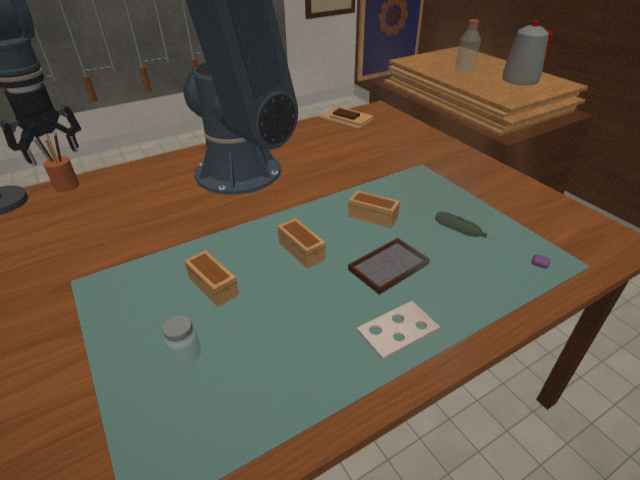

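Top view: the cases are at (241,293), (348,282) and (452,280), the tray at (285,215), the jar at (503,211) and the rotary tool at (180,222). Next I'll measure the brown lid panels and the tray.

```bash
cat > h.py <<'E'
import cv2,numpy as np
def ray(c,uv,z):
    R=cv2.Rodrigues(c["rvec"])[0];o=-R.T@c["tvec"]
    K=np.array([[c["fx"],0,c["cx"]],[0,c["fy"],c["cy"]],[0,0,1]])
    d=R.T@np.linalg.solve(K,[uv[0],uv[1],1]);return o+d*(z-o[2])/d[2]
def rect(c,m,z):
    cs,_=cv2.findContours(m,cv2.RETR_EXTERNAL,cv2.CHAIN_APPROX_NONE);k=max(cs,key=cv2.contourArea)
    P=np.array([ray(c,p[0],z)[:2] for p in k],np.float32)*1000
    b=cv2.boxPoints(cv2.minAreaRect(P));e=b[1]-b[0];f=b[2]-b[1]
    l=e if np.hypot(*e)>np.hypot(*f) else f
    return b.mean(0).round(1),sorted([round(float(np.hypot(*e)),1),round(float(np.hypot(*f)),1)]),round(float(np.arctan(l[1]/l[0])),3)
E
python3 - <<'E'
from plant import arm
from h import *
c=arm.read_camera("top");im=c["image"];hsv=cv2.cvtColor(im,cv2.COLOR_BGR2HSV)
for p in[(241,293),(348,282),(452,280)]:
    print(p,hsv[p[1],p[0]],end=' ')
    roi=np.zeros(im.shape[:2],np.uint8);cv2.circle(roi,p,45,255,-1)
    w=cv2.inRange(hsv,(5,60,30),(28,255,255))&roi
    print("bright",rect(c,cv2.inRange(hsv,(5,60,130),(28,255,255))&roi,.062),"all",rect(c,w,.062))
    n=cv2.inRange(hsv,(5,60,60),(28,255,135))&roi
    n=cv2.morphologyEx(n,cv2.MORPH_OPEN,np.ones((5,5)))
    print("   panel",rect(c,n,.062))
roi=np.zeros(im.shape[:2],np.uint8);cv2.circle(roi,(285,215),50,255,-1)
print("tray",rect(c,cv2.inRange(hsv,(0,0,0),(180,255,255))&~cv2.inRange(hsv,(65,40,60),(95,255,255))&roi,.024))
for p in[(503,211),(180,222)]:print(ray(c,p,.09 if p[0]>400 else .03))
E
```

```text
(241, 293) [ 13 154 111] bright (array([455.9, 218.4], dtype=float32), [55.8, 129.8], 0.562) all (array([455.7, 215.2], dtype=float32), [61.0, 133.6], 0.562)
   panel (array([456. , 218.3], dtype=float32), [39.3, 109.7], 0.562)
(348, 282) [ 14 152 111] bright (array([483.1, -27.1], dtype=float32), [56.3, 130.1], 0.101) all (array([482.6, -26.7], dtype=float32), [57.2, 131.0], 0.101)
   panel (array([483. , -27.4], dtype=float32), [38.8, 109.2], 0.1)
(452, 280) [ 14 155 112] bright (array([ 488.7, -266.2], dtype=float32), [56.2, 130.8], 0.2) all (array([ 487.4, -259.5], dtype=float32), [69.9, 130.7], 0.196)
   panel (array([ 488.7, -266. ], dtype=float32), [39.9, 109.2], 0.202)
tray (array([648.3, 125.1], dtype=float32), [114.6, 170.9], -1.447)
[ 0.64213273 -0.37612953  0.09      ]
[0.62598853 0.37301188 0.03      ]
```

```bash
cat >> h.py <<'E'
def go(x,y,z,yaw,o=None):
    from plant import arm
    from scipy.spatial.transform import Rotation as R
    o=o or arm.get_obs();q=o["orientation"];M=R.from_quat([*q[1:],q[0]]).as_matrix()
    t=np.arctan2(M[1,0],M[0,0])
    print("to go cm",(M.T@(np.array([x,y,z])/1000-o["position"])*100).round(2),"spin",round(t-yaw,3),"pos",(o["position"]*1000).round(1),"yaw",round(t,3),"M",o["torque"].round(3),"F",o["contact_force"].round(2),"open",round(o["opening"],3),round(float(o["grasp_force"]),1))
E
python3 -m jog '[[[3.9,-1.1,0],0],[[3.9,-1.1,0],0],[[3.9,-1.1,0],0],[[3.9,-1.1,0],0],[[3.9,-1.1,0],0],[[3.9,-1.1,0],0],[[3.9,-1.1,0],0],[[3.9,-1.1,0],0],[[3.9,-1.1,0],0],[[3.9,-1.1,0],0]]' 0 100
python3 -c "
from h import *
go(488.7,-266,18,.2)"
```

```text
time_s: 0.98
position: [0.4829, -0.2675, 0.2312]
orientation: [-0.0, 0.99, 0.138, -0.0]
contact_force: [0.9, -1.1, 0.4]
opening: 0.996
grasp_force: 0.0
to go cm [6.000e-01 2.000e-02 2.132e+01] spin 0.076 pos [ 482.9 -267.5  231.2] yaw 0.276 M [-0.053 -0.032  0.027] F [ 0.89 -1.06  0.38] open 0.996 0.0
```

```bash
python3 -m jog '[[[0.6,0,1.5],0.076],[[0,0,2.5],0],[[0,0,3],0],[[0,0,3],0],[[0,0,3],0],[[0,0,3],0],[[0,0,2.5],0],[[0,0,1.5],0],[[0,0,0.8],0],[[0,0,0.5],0]]'
python3 - <<'E'
from h import *
from plant import arm
go(488.7,-266,18,.2)
cv2.imwrite("pics/w1.png",arm.read_camera("wrist")["image"])
E
```

```text
time_s: 1.82
position: [0.4867, -0.2671, 0.0173]
orientation: [-0.0, 0.995, 0.1, -0.001]
contact_force: [-0.1, -0.5, 1.0]
opening: 1.0
grasp_force: 0.0
to go cm [ 0.22 -0.07 -0.07] spin -0.0 pos [ 486.7 -267.1   17.3] yaw 0.2 M [0.    0.015 0.053] F [-0.11 -0.46  1.03] open 1.0 0.0
```

View pics/w1.png

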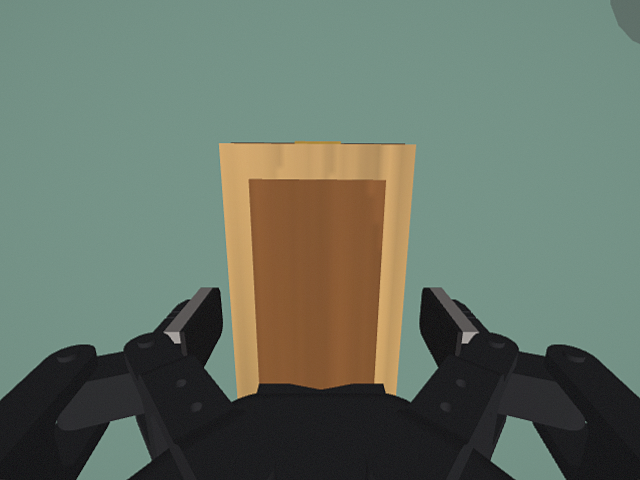

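The case is centred between the pads, with its edges at columns 235 and 400 and the pads at 220 and 422. I'll close and lift.

```bash
python3 -m jog '[[[0.2,0,0],0],[[0,0,0],0],[[0,0,0],0],[[0,0,0],0],[[0,0,0],0],[[0,0,0],0],[[0,0,0],0],[[0,0,0],0],[[0,0,0],0],[[0,0,0],0]]' 255 110
python3 -c "
from h import *
go(488.7,-266,18,.2)"
python3 -m jog '[[[0,0,-0.3],0],[[0,0,-0.5],0],[[0,0,-1],0],[[0,0,-2],0],[[0,0,-2],0],[[0,0,-2],0],[[0,0,-1],0],[[0,0,-0.5],0],[[0,0,0],0],[[0,0,0],0]]'
python3 -c "
from h import *
go(488.7,-266,18,.2)"
```

```text
time_s: 2.7
position: [0.4902, -0.2674, 0.0198]
orientation: [0.001, 0.995, 0.1, 0.001]
contact_force: [-0.7, 1.4, 7.7]
opening: 0.646
grasp_force: 117.2
to go cm [-0.12 -0.16  0.18] spin -0.0 pos [ 490.2 -267.4   19.8] yaw 0.2 M [ 0.422  0.196 -0.073] F [-0.68  1.36  7.69] open 0.646 117.2
time_s: 3.53
position: [0.4889, -0.2669, 0.1107]
orientation: [-0.0, 0.995, 0.1, -0.0]
contact_force: [-0.6, -0.0, -4.9]
opening: 0.646
grasp_force: 116.9
to go cm [ 0.   -0.09  9.27] spin -0.0 pos [ 488.9 -266.9  110.7] yaw 0.2 M [-0.024 -0.003  0.051] F [-0.63 -0.02 -4.94] open 0.646 116.9
```

```bash
cat >> h.py <<'E'
def m(yaw):
    from plant import arm
    T=[];F=[]
    for i in range(6):
        arm.read_camera("wrist");o=arm.get_obs();T.append(o["torque"]);F.append(o["contact_force"])
    T=np.array(T);s=T@[-np.sin(yaw),np.cos(yaw),0]
    print("M about case y",s.mean().round(3),"+-",s.std().round(3),"T",T.mean(0).round(3),"Fz",np.mean(F,0)[2].round(2))
E
python3 -c "
from h import *
m(.2)"
python3 -m jog '[[[-1,0,0],0],[[-2,0,0],0],[[-3,0,0],0],[[-4,0,0],0],[[0,0,0],0],[[0,0,0],0],[[0,0,0],0],[[0,0,0],0],[[0,0,0],0],[[0,0,0],0]]'
python3 -c "
from h import *
m(.2)"
python3 -m jog '[[[4,0,0],0],[[4,0,0],0],[[0,0,0],0],[[0,0,0],0],[[0,0,0],0],[[0,0,0],0],[[0,0,0],0],[[0,0,0],0],[[0,0,0],0],[[0,0,0],0]]'
python3 -c "
from h import *
m(.2);go(488.7,-266,18,.2)"
```

```text
M about case y -0.001 +- 0.01 T [ 0.007  0.    -0.008] Fz -4.27
time_s: 4.67
position: [0.3917, -0.2867, 0.1112]
orientation: [-0.0, 0.995, 0.1, -0.0]
contact_force: [0.3, 0.1, -3.0]
opening: 0.641
grasp_force: 117.0
M about case y -0.012 +- 0.025 T [ 0.007 -0.011 -0.002] Fz -4.34
time_s: 5.8
position: [0.4694, -0.2712, 0.1115]
orientation: [0.0, 0.995, 0.1, 0.0]
contact_force: [0.6, -0.0, -5.3]
opening: 0.646
grasp_force: 117.3
M about case y -0.004 +- 0.043 T [-0.009 -0.006  0.005] Fz -3.86
to go cm [ 1.97 -0.11  9.33] spin -0.0 pos [ 469.6 -271.   111.3] yaw 0.2 M [ 0.054  0.007 -0.067] F [ 0.89 -0.43 -3.49] open 0.645 117.3
```

No moment shift (0.008 against an expected 0.14), so this case is silent. I'll set it back.

```bash
python3 -m jog '[[[1,0,0.5],0],[[1,0,1.5],0],[[0,0,2],0],[[0,0,2],0],[[0,0,1.5],0],[[0,0,0.7],0],[[0,0,0.4],0],[[0,0,0.2],0],[[0,0,0.1],0],[[0,0,0.1],0]]'
python3 -c "
from h import *
go(488.7,-266,20,.2)"
```

```text
time_s: 6.93
position: [0.4898, -0.2673, 0.022]
orientation: [0.0, 0.995, 0.1, 0.001]
contact_force: [-0.1, 0.2, -3.2]
opening: 0.643
grasp_force: 117.3
to go cm [-0.08 -0.15  0.2 ] spin -0.0 pos [ 489.8 -267.3   22. ] yaw 0.2 M [ 0.034  0.    -0.044] F [-0.09  0.24 -3.17] open 0.643 117.3
```

```bash
python3 -m jog '[[[0,0,0.05],0],[[0,0,0.05],0],[[0,0,0.05],0],[[0,0,0.05],0],[[0,0,0.03],0],[[0,0,0],0],[[0,0,0],0],[[0,0,0],0],[[0,0,0],0],[[0,0,0],0]]'
python3 -c "
from h import *
go(488.7,-266,20,.2);m(.2)"
```

```text
time_s: 7.77
position: [0.4893, -0.2671, 0.0198]
orientation: [0.0, 0.995, 0.1, 0.0]
contact_force: [-3.0, 3.2, 8.3]
opening: 0.644
grasp_force: 118.9
to go cm [-0.04 -0.12 -0.02] spin -0.0 pos [ 489.3 -267.1   19.8] yaw 0.2 M [ 0.379  0.644 -0.001] F [-2.96  3.17  8.28] open 0.644 118.9
M about case y 0.576 +- 0.018 T [ 0.324  0.654 -0.018] Fz 7.81
```

```bash
python3 -m jog '[[[0,0,0],0],[[0,0,0],0],[[0,0,0],0],[[0,0,0],0],[[0,0,0],0],[[0,0,0],0],[[0,0,-0.5],0],[[0,0,-2],0],[[0,0,-3],0],[[0,0,-4],0]]' 0
python3 -m jog '[[[0,0,-4],0],[[0,0,-3],0],[[0,0,0],0.1],[[0,0,0],0],[[0,0,0],0],[[0,0,0],0],[[0,0,0],0],[[0,0,0],0],[[0,0,0],0],[[0,0,0],0]]'
python3 -c "
from h import *
go(483,-27,18,.1)"
```

```text
time_s: 8.9
position: [0.4877, -0.2662, 0.1135]
orientation: [-0.001, 0.995, 0.1, -0.002]
contact_force: [1.0, -0.2, 0.3]
opening: 0.999
grasp_force: 0.0
time_s: 9.73
position: [0.489, -0.2669, 0.1836]
orientation: [-0.0, 0.999, 0.05, -0.0]
contact_force: [0.7, 0.2, 0.0]
opening: 1.0
grasp_force: 0.0
to go cm [  1.81 -23.93  16.57] spin 0.0 pos [ 489.  -266.9  183.6] yaw 0.1 M [0.015 0.019 0.005] F [0.69 0.2  0.01] open 1.0 0.0
```

```bash
python3 -m jog '[[[0.3,-2,0],0],[[0.3,-3.7,0],0],[[0.3,-3.7,0],0],[[0.3,-3.7,0],0],[[0.3,-3.7,0],0],[[0.3,-3.6,0],0],[[0,-2.5,0],0],[[0,-1,1],0],[[0,0,2.5],0],[[0,0,3.5],0]]'
python3 -c "
from h import *
go(483,-27,18,.1)"
```

```text
time_s: 10.57
position: [0.485, -0.0266, 0.1152]
orientation: [0.0, 0.999, 0.051, 0.002]
contact_force: [2.0, 0.2, -0.8]
opening: 0.999
grasp_force: 0.0
to go cm [-0.25  0.02  9.72] spin 0.002 pos [485.  -26.6 115.2] yaw 0.102 M [-0.025 -0.045 -0.026] F [ 1.97  0.25 -0.81] open 0.999 0.0
```

```bash
python3 -m jog '[[[-0.1,0,2.5],0],[[-0.1,0,3],0],[[0,0,2.2],0],[[0,0,1.3],0],[[0,0,0.5],0],[[0,0,0.1],0],[[0,0,0],0],[[0,0,0],0],[[0,0,0],0],[[0,0,0],0]]'
python3 - <<'E'
from h import *
from plant import arm
go(483,-27,18,.1)
c=arm.read_camera("wrist")["image"];cv2.imwrite("pics/w2.png",cv2.resize(c,(400,300)))
E
```

```text
time_s: 11.4
position: [0.4819, -0.0277, 0.0188]
orientation: [0.0, 0.999, 0.05, 0.001]
contact_force: [-0.2, 0.8, -0.5]
opening: 0.998
grasp_force: 0.0
to go cm [ 0.11 -0.06  0.08] spin -0.0 pos [481.9 -27.7  18.8] yaw 0.1 M [-0.038  0.001  0.025] F [-0.19  0.81 -0.53] open 0.998 0.0
```

View pics/w2.png

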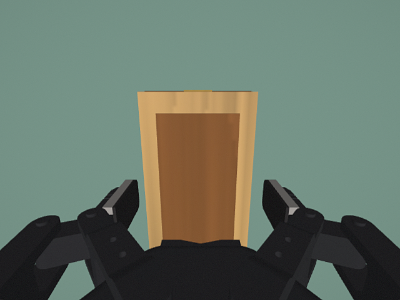

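The case is centred between the pads (edges at 147/250, pads at 137/263, in the half-size view). Closing, lifting and shaking.

```bash
python3 -m jog '[[[0.1,0,0],0],[[0,0,0],0],[[0,0,0],0],[[0,0,0],0],[[0,0,0],0],[[0,0,0],0],[[0,0,0],0],[[0,0,0],0],[[0,0,0],0],[[0,0,0],0]]' 255 110
python3 -c "
from h import *
go(483,-27,18,.1)"
python3 -m jog '[[[0,0,-0.3],0],[[0,0,-0.5],0],[[0,0,-1],0],[[0,0,-2],0],[[0,0,-2],0],[[0,0,-2],0],[[0,0,-1],0],[[0,0,-0.5],0],[[0,0,0],0],[[0,0,0],0]]'
python3 -c "
from h import *
m(.1)"
python3 -m jog '[[[-1,0,0],0],[[-2,0,0],0],[[-3,0,0],0],[[-4,0,0],0],[[0,0,0],0],[[0,0,0],0],[[0,0,0],0],[[0,0,0],0],[[0,0,0],0],[[0,0,0],0]]'
python3 -c "
from h import *
m(.1)"
python3 -m jog '[[[4,0,0],0],[[4,0,0],0],[[0,0,0],0],[[0,0,0],0],[[0,0,0],0],[[0,0,0],0],[[0,0,0],0],[[0,0,0],0],[[0,0,0],0],[[0,0,0],0]]'
python3 -c "
from h import *
m(.1);go(483,-27,18,.1)"
```

```text
time_s: 12.28
position: [0.4826, -0.0275, 0.0185]
orientation: [-0.0, 0.999, 0.05, 0.0]
contact_force: [-2.7, 1.1, 10.4]
opening: 0.643
grasp_force: 117.1
to go cm [ 0.04 -0.04  0.05] spin -0.0 pos [482.6 -27.5  18.5] yaw 0.1 M [ 0.162  0.531 -0.016] F [-2.65  1.15 10.37] open 0.643 117.1
time_s: 13.12
position: [0.482, -0.0275, 0.1104]
orientation: [-0.0, 0.999, 0.05, -0.0]
contact_force: [0.3, -0.4, -3.7]
opening: 0.641
grasp_force: 116.8
M about case y 0.002 +- 0.029 T [-0.002  0.001 -0.025] Fz -3.85
time_s: 14.25
position: [0.3833, -0.0374, 0.1109]
orientation: [-0.0, 0.999, 0.05, -0.0]
contact_force: [-1.6, 0.7, -4.9]
opening: 0.639
grasp_force: 122.4
M about case y -0.297 +- 0.086 T [ 0.022 -0.296  0.002] Fz -4.51
time_s: 15.38
position: [0.4622, -0.0296, 0.1112]
orientation: [0.0, 0.999, 0.05, 0.0]
contact_force: [0.2, 0.9, -3.5]
opening: 0.638
grasp_force: 124.1
M about case y -0.276 +- 0.142 T [ 0.055 -0.272 -0.009] Fz -3.99
to go cm [ 2.07 -0.04  9.3 ] spin -0.0 pos [462.4 -29.5 111. ] yaw 0.1 M [ 0.108 -0.321 -0.092] F [ 0.03 -0.06 -4.02] open 0.638 125.0
```

```bash
python3 - <<'E'
from h import *
from plant import arm
m(.1)
for i in range(4):
    arm.read_camera("top");o=arm.get_obs();print(o["torque"].round(3),o["contact_force"].round(2))
a=arm.read_camera("wrist")["image"];s=arm.read_camera("scene")["image"][150:330,180:420]
cv2.imwrite("pics/w3.png",np.hstack([cv2.resize(a,(400,300)),cv2.resize(s,(400,300))]))
E
```

```text
M about case y -0.323 +- 0.144 T [ 0.008 -0.324 -0.002] Fz -3.0
[ 0.107 -0.173 -0.085] [-0.46  0.18 -5.79]
[ 0.028 -0.492 -0.05 ] [-0.02 -0.03 -4.06]
[-0.051 -0.399  0.01 ] [ 0.02  0.68 -2.38]
[ 0.023 -0.187  0.05 ] [-0.07  0.03 -3.09]
```

View pics/w3.png

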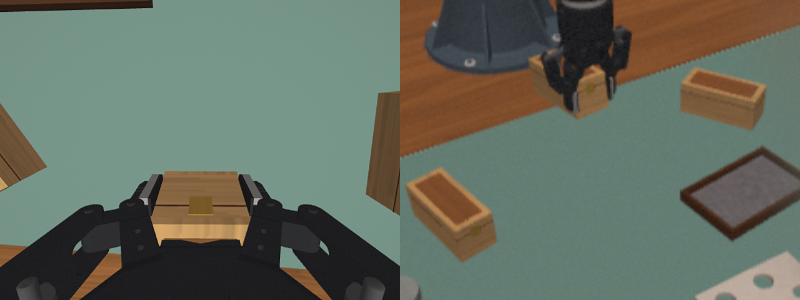

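```bash
python3 - <<'E'
from h import *
from plant import arm
print(arm.get_obs()["time_s"])
a=arm.read_camera("top")["image"][230:400,250:420];s=arm.read_camera("scene")["image"][170:240,240:330]
cv2.imwrite("pics/w4.png",np.hstack([cv2.resize(a,(300,300)),cv2.resize(s,(480,373),interpolation=cv2.INTER_CUBIC)[:300]]))
E
```

```text
16.2833
```

View pics/w4.png

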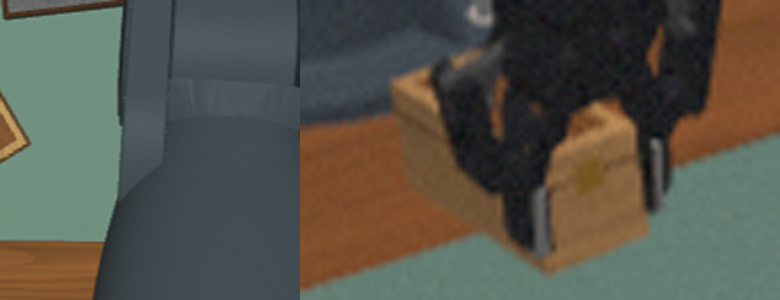

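The case is still level but has slid about 6 cm toward −x in the pads, which now hold its far end. I'll set it down gently and regrasp it at the middle, with gentler shakes from now on.

```bash
python3 -m jog '[[[0.2,0,0.2],0],[[0.4,0,0.4],0],[[0.6,0,0.7],0],[[0.8,0,1],0],[[0.9,0,1.2],0],[[0.9,0,1.2],0],[[0.8,0,1],0],[[0.6,0,0.7],0],[[0.4,0,0.4],0],[[0.2,0,0.2],0]]'
python3 -c "
from h import *
go(483,-27,20,.1)"
python3 -m jog '[[[0,0,0.2],0],[[0,0,0.2],0],[[0,0,0.2],0],[[0,0,0.2],0],[[0,0,0.2],0],[[0,0,0.2],0],[[0,0,0.1],0],[[0,0,0],0],[[0,0,0],0],[[0,0,0],0]]'
python3 -c "
from h import *
go(483,-27,20,.1)"
```

```text
time_s: 17.22
position: [0.5204, -0.0236, 0.0401]
orientation: [-0.0, 0.999, 0.05, -0.0]
contact_force: [-0.3, 0.0, -3.2]
opening: 0.641
grasp_force: 125.1
to go cm [-3.75 -0.04  2.02] spin -0.0 pos [520.4 -23.6  40.1] yaw 0.1 M [ 0.053 -0.287  0.025] F [-0.3   0.04 -3.18] open 0.641 125.1
time_s: 18.05
position: [0.5204, -0.0237, 0.0282]
orientation: [0.0, 0.999, 0.05, 0.0]
contact_force: [2.4, 0.6, 0.9]
opening: 0.642
grasp_force: 126.4
to go cm [-3.75 -0.05  0.82] spin -0.0 pos [520.4 -23.7  28.2] yaw 0.1 M [ 0.026 -0.389 -0.007] F [2.36 0.59 0.91] open 0.642 126.4
```

```bash
python3 -m jog '[[[0,0,0.08],0],[[0,0,0.08],0],[[0,0,0.08],0],[[0,0,0.08],0],[[0,0,0.05],0],[[0,0,0],0],[[0,0,0],0],[[0,0,0],0],[[0,0,0],0],[[0,0,0],0]]' - 60
python3 -c "
from h import *
go(483,-27,20,.1)"
python3 -m jog '[[[0,0,0.08],0],[[0,0,0.08],0],[[0,0,0.08],0],[[0,0,0.05],0],[[0,0,0],0],[[0,0,0],0],[[0,0,0],0],[[0,0,0],0],[[0,0,0],0],[[0,0,0],0]]' - 30
python3 -c "
from h import *
go(483,-27,20,.1)"
```

```text
time_s: 18.88
position: [0.5203, -0.0237, 0.0244]
orientation: [-0.0, 0.999, 0.05, 0.0]
contact_force: [5.4, 0.1, 3.0]
opening: 0.634
grasp_force: 127.3
to go cm [-3.74 -0.04  0.44] spin -0.0 pos [520.3 -23.7  24.4] yaw 0.1 M [ 0.001 -0.358 -0.008] F [5.44 0.08 2.97] open 0.634 127.3
time_s: 19.72
position: [0.5196, -0.0237, 0.0212]
orientation: [-0.0, 0.999, 0.05, -0.0]
contact_force: [-1.0, -0.8, -0.5]
opening: 0.636
grasp_force: 128.0
to go cm [-3.68 -0.04  0.12] spin -0.0 pos [519.6 -23.7  21.2] yaw 0.1 M [0.012 0.238 0.008] F [-0.98 -0.76 -0.53] open 0.636 128.0
```

```bash
python3 -m jog '[[[0,0,0.05],0],[[0,0,0.05],0],[[0,0,0],0],[[0,0,0],0],[[0,0,0],0],[[0,0,0],0],[[0,0,0],0],[[0,0,0],0],[[0,0,0],0],[[0,0,0],0]]'
python3 -c "
from h import *
go(483,-27,20,.1)"
python3 -m jog '[[[0,0,0],0],[[0,0,0],0],[[0,0,0],0],[[0,0,0],0],[[0,0,0],0],[[0,0,0],0],[[0,0,-0.5],0],[[0,0,-2],0],[[0,0,-3],0],[[0,0,-3],0]]' 0
python3 - <<'E'
from h import *
from plant import arm
c=arm.read_camera("wrist");im=c["image"];cv2.imwrite("pics/w5.png",cv2.resize(im,(400,300)))
go(483,-27,20,.1)
E
```

```text
time_s: 20.55
position: [0.5199, -0.0237, 0.0203]
orientation: [-0.0, 0.999, 0.05, -0.0]
contact_force: [-4.0, -0.8, 3.6]
opening: 0.64
grasp_force: 128.3
to go cm [-3.71 -0.04  0.03] spin -0.0 pos [519.9 -23.7  20.3] yaw 0.1 M [ 0.056  1.468 -0.05 ] F [-4.03 -0.78  3.64] open 0.64 128.3
time_s: 21.38
position: [0.5194, -0.0237, 0.1064]
orientation: [-0.0, 0.999, 0.05, -0.001]
contact_force: [0.2, -0.9, 0.4]
opening: 0.998
grasp_force: 0.0
to go cm [-4.   -0.08  9.22] spin -0.0 pos [522.3 -23.8 112.4] yaw 0.1 M [ 0.002 -0.193 -0.018] F [ 2.8  -1.07  8.03] open 0.998 0.0
```

View pics/w5.png

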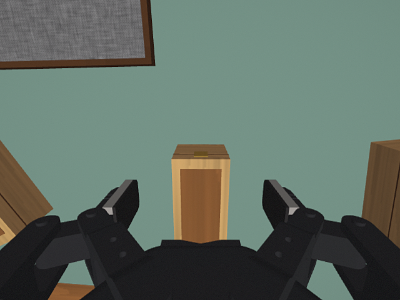

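```bash
python3 - <<'E'
from h import *
from plant import arm
c=arm.read_camera("wrist");im=c["image"];hsv=cv2.cvtColor(im,cv2.COLOR_BGR2HSV)
for r in (235,245,250,252,254,256,258,262,270,300,340):
    row=cv2.inRange(hsv[r:r+1,230:410],(5,60,60),(28,255,255))[0];x=np.where(row)[0]+230
    print(r,hsv[r,300],x.min(),x.max(),(ray(c,(x.min(),r),.062)*1000).round(1),(ray(c,(x.max()+1,r),.062)*1000).round(1))
go(483,-27,20,.1)
E
```

```text
235 [ 15 138 122] 284 356 [ 5.35e+02 -2.00e-01  6.20e+01] [539.4 -44.3  62. ]
245 [ 16 129 115] 280 360 [528.5   1.7  62. ] [533.4 -47.5  62. ]
250 [ 15 131 117] 278 363 [525.1   2.7  62. ] [530.4 -49.8  62. ]
252 [ 15 135 119] 277 363 [523.8   3.3  62. ] [529.1 -49.9  62. ]
254 [ 15 129 115] 276 364 [522.4   3.8  62. ] [527.9 -50.7  62. ]
256 [ 17 125 163] 275 365 [521.1   4.3  62. ] [526.7 -51.5  62. ]
258 [ 18 123 195] 275 365 [519.8   4.2  62. ] [525.4 -51.7  62. ]
262 [ 18 123 193] 275 365 [517.2   4.1  62. ] [522.8 -52.   62. ]
270 [ 18 120 199] 275 365 [511.9   3.7  62. ] [517.6 -52.8  62. ]
300 [ 14 159 133] 276 363 [491.5   1.8  62. ] [497.1 -54.2  62. ]
340 [ 13 158 134] 278 362 [462.8  -1.4  62. ] [468.3 -57.5  62. ]
to go cm [-4.04 -0.09  8.98] spin -0.0 pos [522.7 -23.8 110.1] yaw 0.1 M [-0.009 -0.06   0.008] F [-0.14 -0.24 -1.02] open 0.999 0.0
```

```bash
python3 -m jog '[[[-2,0,0],0],[[-2.5,0,0],0],[[-1.5,0,0.5],0],[[-0.35,0,1.5],0],[[0,0,2],0],[[0,0,2.2],0],[[0,0,1.5],0],[[0,0,0.9],0],[[0,0,0.4],0],[[0,0,0],0]]'
python3 -c "
from h import *
go(459.3,-29.9,20,.1)"
```

```text
time_s: 22.32
position: [0.4566, -0.03, 0.015]
orientation: [-0.0, 0.999, 0.05, -0.0]
contact_force: [0.2, -0.2, -0.1]
opening: 0.996
grasp_force: 0.0
to go cm [ 0.27  0.02 -0.5 ] spin -0.0 pos [456.6 -30.   15. ] yaw 0.1 M [ 0.008 -0.013  0.042] F [ 0.21 -0.2  -0.06] open 0.996 0.0
```

```bash
python3 -m jog '[[[0.25,0,0],0],[[0,0,0],0],[[0,0,0],0],[[0,0,0],0],[[0,0,0],0],[[0,0,0],0],[[0,0,0],0],[[0,0,0],0],[[0,0,0],0],[[0,0,0],0]]' 255 120
python3 -m jog '[[[0,0,-0.3],0],[[0,0,-0.6],0],[[0,0,-1],0],[[0,0,-1.5],0],[[0,0,-1.5],0],[[0,0,-1.5],0],[[0,0,-1],0],[[0,0,-0.6],0],[[0,0,-0.3],0],[[0,0,0],0]]'
python3 -c "
from h import *
go(459.3,-29.9,20,.1);m(.1)"
```

```text
time_s: 23.15
position: [0.4605, -0.0298, 0.0166]
orientation: [0.0, 0.999, 0.05, 0.001]
contact_force: [-1.6, -0.3, 11.6]
opening: 0.641
grasp_force: 127.6
time_s: 23.98
position: [0.4596, -0.0298, 0.0988]
orientation: [0.0, 0.999, 0.05, 0.0]
contact_force: [-0.3, 0.1, -3.5]
opening: 0.639
grasp_force: 127.0
to go cm [-0.04  0.01  7.88] spin -0.0 pos [459.6 -29.8  98.8] yaw 0.1 M [-0.001 -0.094  0.046] F [-0.31  0.12 -3.53] open 0.639 127.0
M about case y -0.06 +- 0.037 T [ 0.005 -0.06  -0.012] Fz -3.94
```

Moment is −0.06, so the ball may be at the −x end. Now a milder jerk to +x.

```bash
python3 -m jog '[[[0.7,0,0],0],[[1.5,0,0],0],[[2.3,0,0],0],[[2.8,0,0],0],[[0.7,0,0],0],[[0,0,0],0],[[0,0,0],0],[[0,0,0],0],[[0,0,0],0],[[0,0,0],0]]'
python3 -c "
from h import *
go(459.3,-29.9,20,.1);m(.1);m(.1)"
```

```text
time_s: 25.12
position: [0.5384, -0.0219, 0.0985]
orientation: [-0.0, 0.999, 0.05, -0.0]
contact_force: [-0.5, -1.4, -4.1]
opening: 0.644
grasp_force: 127.2
to go cm [-7.95  0.01  7.86] spin -0.0 pos [538.4 -21.9  98.5] yaw 0.1 M [ 0.036  0.124 -0.037] F [-0.54 -1.44 -4.09] open 0.644 127.2
M about case y 0.06 +- 0.016 T [-0.014  0.059 -0.005] Fz -3.74
M about case y 0.042 +- 0.034 T [-0.002  0.042  0.003] Fz -4.14
```

Shifted by +0.11. I'll repeat in reverse, checking for slip with the wrist camera.

```bash
cat >> h.py <<'E'
def edge():
    from plant import arm
    c=arm.read_camera("wrist");v=cv2.cvtColor(c["image"],cv2.COLOR_BGR2HSV)[100:380,305:335]
    m=(cv2.inRange(v,(5,60,30),(28,255,255)).mean(1)>127)
    print("case first row",100+np.argmax(m), "bright rows",100+np.where(np.diff(v[...,2].mean(1))>12)[0][:5])
E
python3 -c "
from h import *
edge()"
python3 -m jog '[[[-0.7,0,0],0],[[-1.5,0,0],0],[[-2.3,0,0],0],[[-2.8,0,0],0],[[-0.7,0,0],0],[[0,0,0],0],[[0,0,0],0],[[0,0,0],0],[[0,0,0],0],[[0,0,0],0]]'
python3 -c "
from h import *
edge();m(.1);m(.1)"
python3 -m jog '[[[0.7,0,0],0],[[1.5,0,0],0],[[2.3,0,0],0],[[2.8,0,0],0],[[0.7,0,0],0],[[0,0,0],0],[[0,0,0],0],[[0,0,0],0],[[0,0,0],0],[[0,0,0],0]]'
python3 -c "
from h import *
edge();m(.1);m(.1);go(648,125,180,.1)"
```

```text
case first row 153 bright rows [153 154 157]
time_s: 26.6
position: [0.46, -0.0297, 0.0983]
orientation: [-0.0, 0.999, 0.05, 0.0]
contact_force: [0.5, 0.1, -4.7]
opening: 0.64
grasp_force: 127.2
case first row 153 bright rows [153 154 157 158]
M about case y -0.072 +- 0.022 T [ 0.017 -0.071 -0.005] Fz -3.65
M about case y -0.072 +- 0.024 T [ 0.012 -0.071 -0.027] Fz -4.0
time_s: 28.08
position: [0.5385, -0.0219, 0.0986]
orientation: [-0.0, 0.999, 0.05, -0.0]
contact_force: [0.4, -0.6, -3.6]
opening: 0.647
grasp_force: 127.2
case first row 153 bright rows [153 154 157]
M about case y 0.067 +- 0.022 T [0.009 0.069 0.011] Fz -4.23
M about case y 0.059 +- 0.022 T [ 0.018  0.061 -0.003] Fz -3.82
to go cm [ 12.31 -13.52  -8.16] spin -0.0 pos [539.  -21.8  98.4] yaw 0.1 M [ 0.065  0.061 -0.029] F [ 0.42  0.59 -2.89] open 0.639 127.2
```

Confirmed: the moment swings ±0.07 with no slip, so this one rattles. I'll carry it gently to the tray.

```bash
python3 -m jog '[[[0,0,-0.4],0],[[0,0,-0.8],0],[[0.1,-0.1,-1.1],0],[[0.3,-0.3,-1.3],0],[[0.5,-0.5,-1.3],0],[[0.7,-0.8,-1.2],0],[[0.9,-1,-1],0],[[1,-1.1,-0.7],0],[[1.1,-1.2,-0.3],0],[[1.1,-1.2,0],0]]'
python3 -m jog '[[[1.1,-1.2,0],0],[[1.1,-1.2,0],0],[[1.1,-1.2,0],0],[[1,-1.1,0],0],[[0.9,-1,0],0],[[0.7,-0.8,0],0],[[0.5,-0.5,0],0],[[0.3,-0.3,0],0],[[0,0,0],0],[[0,0,0],0]]'
python3 -c "
from h import *
go(648,125,181,.1);edge()"
```

```text
time_s: 29.57
position: [0.5905, 0.0462, 0.1812]
orientation: [-0.0, 0.999, 0.05, 0.001]
contact_force: [0.8, 0.0, -3.6]
opening: 0.643
grasp_force: 127.2
time_s: 30.4
position: [0.6507, 0.1007, 0.1801]
orientation: [-0.01, 0.997, 0.072, -0.001]
contact_force: [-0.5, -0.2, -4.7]
opening: 0.641
grasp_force: 127.4
to go cm [ 0.09 -2.44 -0.04] spin 0.045 pos [650.7 100.7 180.1] yaw 0.145 M [-0.064  0.054  0.005] F [-0.47 -0.15 -4.75] open 0.641 127.4
case first row 153 bright rows [153 154 157]
```

```bash
python3 -c "
from plant import arm
o=arm.get_obs();print(o['joint_pos'].round(3),o['orientation'].round(4),o['joint_torque'].round(1))"
```

```text
[0.143 0.565 0.351 1.357 0.021 3.141] [-1.040e-02  9.973e-01  7.210e-02 -8.000e-04] [ 4.000e-01 -1.012e+02  5.080e+01 -1.000e-01  2.000e-01 -0.000e+00]
```

Joint 6 sits at its limit, so I'll turn the tool back by yawing up.

```bash
python3 -m jog '[[[0,0,0],-0.02],[[0,0,0],-0.04],[[0,0,0],-0.05],[[0,0,0],-0.05],[[0,0,0],-0.05],[[0,0,0],-0.05],[[0,0,0],-0.04],[[0,0,0],-0.02],[[0,0,0],0],[[0,0,0],0]]'
python3 -c "
from h import *
go(648,125,181,.4)
from plant import arm
o=arm.get_obs();print(o['joint_pos'].round(3),o['orientation'].round(4))"
```

```text
time_s: 31.28
position: [0.6507, 0.1008, 0.1801]
orientation: [-0.01, 0.973, 0.23, 0.001]
contact_force: [0.7, -0.2, -4.4]
opening: 0.641
grasp_force: 127.4
to go cm [ 0.84 -2.29 -0.04] spin 0.064 pos [650.7 100.8 180.1] yaw 0.464 M [-0.059  0.081 -0.009] F [ 0.66 -0.22 -4.38] open 0.641 127.4
[0.144 0.565 0.351 1.357 0.021 2.821] [-1.040e-02  9.732e-01  2.298e-01  9.000e-04]
```

```bash
python3 -m jog '[[[0.05,-0.15,0],0],[[0.1,-0.3,0],0],[[0.15,-0.4,0],0],[[0.2,-0.5,0],0],[[0.15,-0.4,0],0],[[0.1,-0.3,0],0],[[0.1,-0.2,0],0],[[0,0,0],0],[[0,0,0],0],[[0,0,0],0]]'
python3 - <<'E'
from h import *
from plant import arm
go(648,125,181,.46);edge()
a=arm.read_camera("scene")["image"][100:340,130:530];t=arm.read_camera("top")["image"][150:390,150:550]
cv2.imwrite("pics/fin.png",np.vstack([a,t]))
E
```

```text
time_s: 32.12
position: [0.6484, 0.1247, 0.1805]
orientation: [-0.01, 0.973, 0.23, 0.001]
contact_force: [0.2, -0.3, -3.7]
opening: 0.643
grasp_force: 127.4
to go cm [-0.02 -0.05 -0.05] spin 0.005 pos [648.4 124.7 180.5] yaw 0.465 M [-0.017  0.089 -0.005] F [ 0.21 -0.29 -3.68] open 0.643 127.4
case first row 151 bright rows [153 154 157]
```

View pics/fin.png

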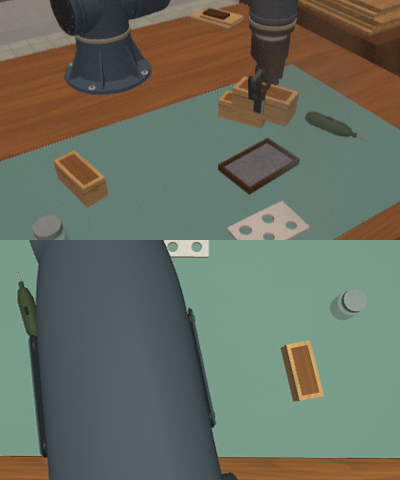

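The picture shows the rattling case held level above the tray. The first case stands upright at about (302,370), and the jar and rotary tool have not moved.

```bash
python3 -c "
from plant import arm
print(arm.sign_off())"
```

```text
the job is handed in; nothing more can be done
None
```

The job is handed in at about 32 s: the middle case is the one that rattles (its moment swung 0.14 N m end to end with no slip), and it is held about 1° off level, about 15 cm above the middle of the tray. On its first shake it slid about 6 cm in the grip, so I set it down, regrasped it and shook it more gently. The right-hand case was silent and is back upright on the sheet; the left-hand case, the jar and the rotary tool were never touched.

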